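# Smoke-test the bench extraction inlet with its sprung gate held half open

## Robot

A 6-joint arm with a two-finger parallel gripper is mounted at the origin on the work surface; the furniture and walls round the work are solid. World frame = base frame: x ahead of the robot, y to its left, z up, the work surface at z = 0. Lengths are in m, angles in degrees, forces in N, time in s.
With the tool pointing down it reaches from about 0.3 to 0.75 m from the base axis. Payload 8.5 kg.
Tool frame: the origin (TCP) lies on the centre line of the jaws, within the pads' length; the fingertips stand 19 mm ahead of it and the grasp point (between the pads) is the TCP (env.tcp_to_tips is the z of the fingertips in the tool frame, in m); z points along the fingers, y is the line along which they close (so a half turn about z gives the same grasp; the last joint's range is limited). The gripper opens to 85 mm and grips with 20 to 120 N. Pads are 22 mm wide; open, the fingers measure 114 mm over their backs; the gripper's body (76 mm by 85 mm) begins 54 mm behind the grasp point. The pads swing forward as they close: fully open they stand 13 mm farther back than shut.
Start: joints at [51.835, 21.807, 74.336, -0, 83.858, -12.336], TCP at [0.24, 0.495, 0.25] pointing down, gripper open.
Joint ranges: [-178.18, 178.18], [-50.72, 133.34], [12.68, 142.11], [-81.47, 261.47], [9.98, 163.14], [-165.26, 165.26]. Speed limits (degrees/s): [136.94, 136.94, 180, 180, 180, 180].

## Interface

Orientations are given as a 3x3 rotation matrix whose columns are the frame's x, y, z axes.
In Python, from rig import env gives the robot as it stands.
- The arm moves only by the tool servo_tool, never from a script. Its argument "steps" is a list of rows, each an object of numbers: "tx", "ty", "tz": the shift along the world's x, y, z in cm; "yaw": the turn about the world's z in degrees; "claw": the finger opening in cm, from 0 to 8.54. In form: [{"tx": .., "ty": .., "tz": .., "yaw": .., "claw": ..}, ...]. A call has 1 to 20 rows; each row shifts and turns the commanded pose from where the row before left it; what a row does not reach is not made up. A row lasts 1/10 s, in which the tool goes at most 50 mm and 8.59 degrees, less where a joint would pass 70% of its speed; a pose out of reach is approached as far as the arm can. A call with a gripper value outside its range is refused whole. The fingers move at their own pace and stop on an object; "newtons" is the grip in N (left out, the last holds). Time passes only in rows, so rows that do not move let the fingers close. It gives the time, the measured TCP pose, the force, the opening and the grip force at its end, in the units of the state.
- env.observe(): the state, without advancing time (a new reading comes with each control period).
- env.get_image(name): name is "scene" or "top"; returns (picture, depth): 384x512x3 uint8, red, green, blue; 384x512 float32, m along the optical axis (not along the pixel's ray), 0 where there is no reading.
- env.camera_model(name): a dict with "fovy" (degrees; the focal length in pixels is half the picture's height over the tangent of half this angle, whatever the lens; pixels are square), "cx", "cy" (the principal point, pixels), "T" (4x4, takes a point from camera to world coordinates). Camera axes: x right, y down, z forward; pixel columns grow to the right and rows downward; lengths in m; the calibration is good to about 2 mm. A picture is of the moment at which its call begins. camera_model takes no time and is no camera call.
- env.close_job(): hands the job in; it is judged then, once.
The state is a dict: "time_s": time; "q": joint angles; "qvel": joint speeds; "joint_efforts": joint torques, N m; "position": TCP position; "tool_rot": TCP orientation; "ft_force": force on the tool from outside, world axes, zero at the start; "wrist_torque": the same for the moment, N m; "grip_width": finger opening in m; "gripper_force": force on a finger pad.
Only numpy, scipy, OpenCV 4.12 (cv2) and the standard library are available. Lean on these libraries where they do the work, as an engineer would, in place of code of your own. Each camera call takes 0.05 s, during which the arm holds its last target. There are 200 camera calls.

## Task

Smoke-test the bench extraction inlet: with its slide gate still shut, squeeze the orange trigger of the clamped smoke gun right in for a moment, so that it puffs over the inlet's mouth, and let the trigger go again. Then slide the gate's red hand grip along the rods against the springs until its pointer stands at the red half-way mark, without letting the gate run nearly wide open on the way, and finish while still holding it there. Leave the magnet square, the tin and the yellow marker where they are.

Things in the scene. Friction and masses are not known exactly. Their poses are not given: they have to be found in the camera images.
- inlet: Extraction inlet, fixed: upright 76 mm duct from a bench flange, blue slide-gate housing (150 mm in its x, 136 in y, up to 91 mm high) and on top a flared open mouth (98 mm wide, rim 104 mm high). Origin on the bench at the duct's centre. The gate slides out along the body's own -y on two level 8 mm rods (x = +-58 mm, 74 mm high) that end in a bridge at y = -276 mm, all under 86 mm high.
- half_mark (a point): Middle of the wide red half-way mark on the white scale that lies beside the rods, 68 mm high, at x = -83, y = -155 mm in the inlet's frame. Thin black marks every 5 mm run from y = -120 (shut) to -190 mm (wide open). The gate is half open when its yellow pointer stands over the red mark.
- gate (a joint): Slide of the gate along the inlet's own -y, in m: 0 shut (its rest, pushed there by the springs), 0.07 wide open at its stop; the red half-way mark is 0.035. The pull needed rises from about 4 N at 0 to 9 N at half and 15 N wide open, plus 0.4 N friction; let go, it shuts by itself.
- gate_grip (a point): Middle of the gate's hand grip, 118 mm high: a red upright round post, 26 mm in diameter, from 90 to 140 mm high, on the middle of the grey crosshead (140 mm across the rods, 14 mm thick, top 85 mm high). Moves with the gate: 120 mm from the duct's axis when shut, 155 mm at half open. The yellow pointer on the crosshead's end is in line with the post's centre.
- smoke_gun: Smoke gun, grey, on its side in a clip on a post with red magnet base, all fixed. Origin on the bench under the clip, z up. Barrel 41 mm thick, axis 118 mm high, along its own y, nozzle to -y over the inlet's mouth. The handle sticks out level to -x, leaning back 0.14 rad (-x turned towards +y); 34 mm deep front to back, 103 to 133 mm high, ends 120 mm from the barrel axis; free above and below.
- trigger (a joint): Hinge of the orange trigger, in rad: 0 released (its rest), 0.28 squeezed right in against its stop; it pivots on an upright pin beside the barrel and swings towards the handle. About 2 N to start and 5 N right in, pressed at the trigger_pad; it springs back by itself.
- trigger_pad (a point): Point on the front face of the trigger where a finger presses it, 42 mm from its pin, 118 mm high (the trigger is 20 mm tall); it moves about 12 mm towards the handle as the trigger is squeezed.
- handle_back (a point): Point on the back face of the gun's handle opposite the trigger pad, 118 mm high; from here to the trigger pad is about 58 mm with the trigger released, 47 mm with it squeezed.
- magnet_square: Bystander: red welding magnet square, 105 x 105 x 17 mm, lying flat; origin at the middle of its underside.
- gel_tin: Bystander: blue tin with a white lid, 72 mm in diameter, 60 mm high, standing; origin at the middle of its underside, z up.
- marker: Bystander: yellow paint marker, 16 x 131 x 18 mm, lying along its own y; origin at the middle of its underside.

How it is judged (in metres and radians):
On the way, in this order (a step that is already met when the one before it is completed fails the run):
1. the trigger is squeezed right in (above 0.22 of 0.28 rad) for 0.2 s, while the gate is still shut (less than 5 mm open) (value of joint trigger above 0.22 rad and value of joint gate below 0.005 m), for 0.2 s.
2. the trigger is let go (below 0.05 rad) with the gate still shut (less than 5 mm open) (value of joint trigger below 0.05 rad and value of joint gate below 0.005 m), for 0.1 s.
At the end, for the whole second after the job is handed in: The robot is holding the gate at half travel, 35 mm open within 6 mm either way, still (slower than 10 mm/s) and pressed by the robot with more than 3 N; the trigger is released (below 0.05 rad); magnet square, tin and marker are within 30 mm of where they started and the tin stands upright (value of joint gate between 0.029 and 0.041 m and velocity of joint gate between -0.01 and 0.01 m/s and contact force between any of the fingers, the arm and gate above 3 N and value of joint trigger below 0.05 rad and distance of each of magnet_square, gel_tin, marker from where it was at the start of the episode below 0.03 m and angle between gel_tin's own z axis and vertical below 0.2 rad); the arm keeps its last pose, push and grip.
It fails at once if the gate runs more than 60 mm open (nearly wide open) (value of joint gate above 0.06 m).
It fails at once if a bystander (magnet square, tin or marker) is pushed more than 30 mm away (distance of any of magnet_square, gel_tin, marker from where it was at the start of the episode above 0.03 m).
It also fails if it takes over 43 s, if anything falls off the work surface, if the arm or the gripper's body presses on something with over 40 N, if the wrist force passes 120 N, or if a joint passes its speed limit or range.

## Working session

There is one attempt and no reset: what is moved stays moved. The work goes in short steps, Python scripts to look and compute and a tool call to move; the robot and the scene stay as the last step left them, time stands still between calls to the robot, and variables do not carry over. Pictures are saved under pics/ and viewed, at most 10 in all, crops included, and the job is handed in when it is done.

Besides the shell and the picture viewer there is one more tool, called in YAML: its name, and indented under it one key for each argument. servo_tool: Moves the arm, as the interface text tells. Its arguments: {"type":"object","properties":{"steps":{"type":"array"},"newtons":{"type":"number"}},"required":["steps"]}

```bash
mkdir -p pics; python3 - <<'E'
from rig import env
import cv2,numpy as np
for n in("scene","top"):
    im,d=env.get_image(n); m=env.camera_model(n); print(n,m)
    np.savez(f"pics/{n}0.npz",im=im,d=d)
    cv2.imwrite(f"pics/{n}0.png",im[:,:,::-1])
print(env.observe())
E
```

```text
scene {'fovy': 55.01745413860437, 'cx': 258.2394617387475, 'cy': 189.42215966330824, 'T': array([[ 0.70990341, -0.43542931,  0.55356884,  0.02914749],
       [-0.70420394, -0.45175174,  0.54773825, -0.55330237],
       [ 0.0115744 , -0.7786666 , -0.62733113,  0.70768597],
       [ 0.        ,  0.        ,  0.        ,  1.        ]])}
top {'fovy': 53.85856703435366, 'cx': 254.71946512493162, 'cy': 191.88237699350626, 'T': array([[ 0.05502442, -0.9749883 ,  0.21533725,  0.40425948],
       [-0.99848068, -0.05436404,  0.00899295, -0.01459547],
       [ 0.00293859, -0.21550492, -0.97649833,  0.93909838],
       [ 0.        ,  0.        ,  0.        ,  1.        ]])}
{'time_s': 0.1, 'q': array([ 5.18365547e+01,  2.18369782e+01,  7.43805771e+01, -2.22588430e-04,
        8.38581988e+01, -1.23367327e+01]), 'qvel': array([ 0.0149887 , -0.0892894 , -0.01070649, -0.01772128, -0.00744321,
       -0.00502202]), 'joint_efforts': array([ 3.44132939e-03, -4.49221766e+01, -2.31657976e+01, -2.79984379e-04,
        3.72346578e-03, -4.45989528e-06]), 'position': array([0.2394627 , 0.49485924, 0.24977395]), 'tool_rot': array([[-9.00115828e-01,  4.35649899e-01, -8.13932984e-04],
       [ 4.35650570e-01,  9.00115268e-01, -1.04193441e-03],
       [ 2.78714888e-04, -1.29245202e-03, -9.99999126e-01]]), 'ft_force': array([ 2.17595292e-02, -1.27210281e-03, -1.32628622e+00]), 'wrist_torque': array([-0.01151812,  0.01519651,  0.00741398]), 'gripper_force': 0.0, 'grip_width': 0.08516001118382566}
```

View pics/scene0.png

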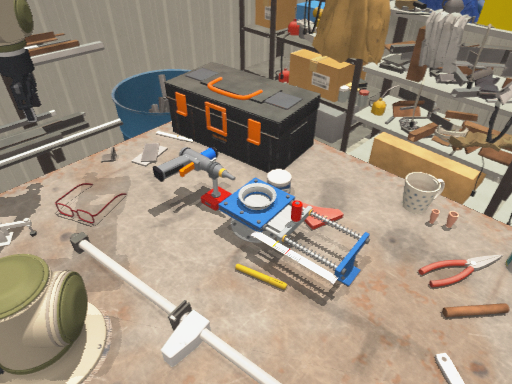

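View pics/top0.png

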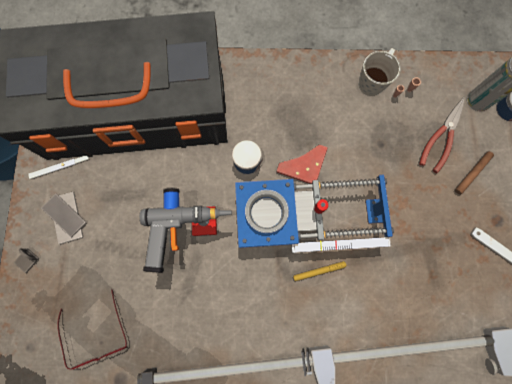

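The gun is at about (170,215) in the top view, with its handle pointing down the image (-x). The inlet is at (267,212), with rods to the right (-y) and the red post at (322,206).

```bash
cat > h.py <<'E'
import numpy as np,cv2
from rig import env
def ray(n,u,v,z):
    m=env.camera_model(n);f=192/np.tan(np.radians(m['fovy'])/2);T=m['T']
    d=T[:3,:3]@np.array([(u-m['cx'])/f,(v-m['cy'])/f,1]);o=T[:3,3]
    return o+d*(z-o[2])/d[2]
def pts(n,d):
    m=env.camera_model(n);f=192/np.tan(np.radians(m['fovy'])/2);T=m['T']
    v,u=np.mgrid[:384,:512]
    P=np.stack([(u-m['cx'])/f*d,(v-m['cy'])/f*d,d],-1)
    return P@T[:3,:3].T+T[:3,3]
E
python3 - <<'E'
from h import *
a=np.load('pics/top0.npz');im=a['im'];P=pts('top',a['d'])
hsv=cv2.cvtColor(im,cv2.COLOR_RGB2HSV)
H,S,V=[hsv[...,i].astype(int) for i in range(3)]
v,u=np.mgrid[:384,:512]
def rep(n,m,z):
    m=m.astype(np.uint8);c,_=cv2.findContours(m,cv2.RETR_EXTERNAL,cv2.CHAIN_APPROX_NONE)
    for k in c:
        if cv2.contourArea(k)<12: continue
        r=cv2.minAreaRect(k);mm=np.zeros_like(m);cv2.drawContours(mm,[k],-1,1,-1);q=P[(mm>0)&(m>0)]
        print(n,np.round(r[0],1),np.round(r[1],1),round(r[2],1),'ray',ray('top',*r[0],z).round(4),'depth med',np.median(q,0).round(4))
        print('   corners',[ray('top',*p,z)[:2].round(4).tolist() for p in cv2.boxPoints(r)])
box=lambda a,b,c,d:(u>=a)&(u<=b)&(v>=c)&(v<=d)
rep('trigger',(H>5)&(H<18)&(S>180)&(V>120)&box(160,200,215,260),.128)
rep('post',((H<6)|(H>174))&(S>150)&(V>100)&box(305,335,190,220),.14)
rep('housing',(H>100)&(H<120)&(S>120)&box(230,302,175,255),.091)
rep('bridge',(H>100)&(H<120)&(S>120)&box(355,400,170,245),.085)
rep('ring',(H>=0)&(S<60)&(V>120)&box(243,290,188,236),.104)
rep('pointer',(H>20)&(H<35)&(S>130)&(V>120)&box(305,345,225,260),.07)
# handle pts by depth: z .12-.14
m=(P[...,2]>.122)&(P[...,2]<.14)&box(138,170,228,280)
rep('handle',m,.133)
c=cv2.resize(im[170:290,130:260],None,fx=6,fy=5.0*1,interpolation=cv2.INTER_CUBIC) if 0 else cv2.resize(im[175:275,130:250],None,fx=6,fy=6,interpolation=cv2.INTER_CUBIC)
cv2.imwrite('pics/c1.png',c[:,:,::-1])
c=cv2.resize(im[170:260,290:400],None,fx=6,fy=6,interpolation=cv2.INTER_CUBIC);cv2.imwrite('pics/c2.png',c[:,:,::-1])
E
```

```text
trigger [174. 239.] [22.  6.] 90.0 ray [0.4705 0.1595 0.128 ] depth med [0.4703 0.1615 0.1265]
   corners [[0.4937, 0.1683], [0.4944, 0.1554], [0.4477, 0.1508], [0.447, 0.1635]]
post [322.  204.5] [11. 10.] 90.0 ray [ 0.5608 -0.1532  0.14  ] depth med [ 0.5595 -0.1533  0.138 ]
   corners [[0.5723, -0.1422], [0.5735, -0.1638], [0.5494, -0.1641], [0.5482, -0.1427]]
housing [266.3 213. ] [64.7 59.9] 86.1 ray [ 0.5438 -0.0357  0.091 ] depth med [ 0.5296 -0.0339  0.0827]
   corners [[0.6103, 0.0417], [0.6277, -0.0958], [0.4795, -0.1105], [0.4632, 0.022]]
bridge [376.9 206.6] [61.7 21.4] 82.0 ray [ 0.5738 -0.2888  0.085 ] depth med [ 0.5753 -0.3045  0.0752]
   corners [[0.6409, -0.2551], [0.6508, -0.3047], [0.5088, -0.3214], [0.4995, -0.2735]]
ring [266.5 211. ] [42. 43.] 90.0 ray [ 0.5461 -0.0356  0.104 ] depth med [ 0.5457 -0.0353  0.0769]
   corners [[0.5915, 0.0153], [0.597, -0.082], [0.5018, -0.0854], [0.4965, 0.0096]]
handle [154.4 249.4] [18.4 45.1] 6.9 ray [0.446  0.1975 0.133 ] depth med [0.4449 0.1966 0.1317]
   corners [[0.4009, 0.2172], [0.4948, 0.2168], [0.4922, 0.1774], [0.3985, 0.1788]]
```

View pics/c1.png

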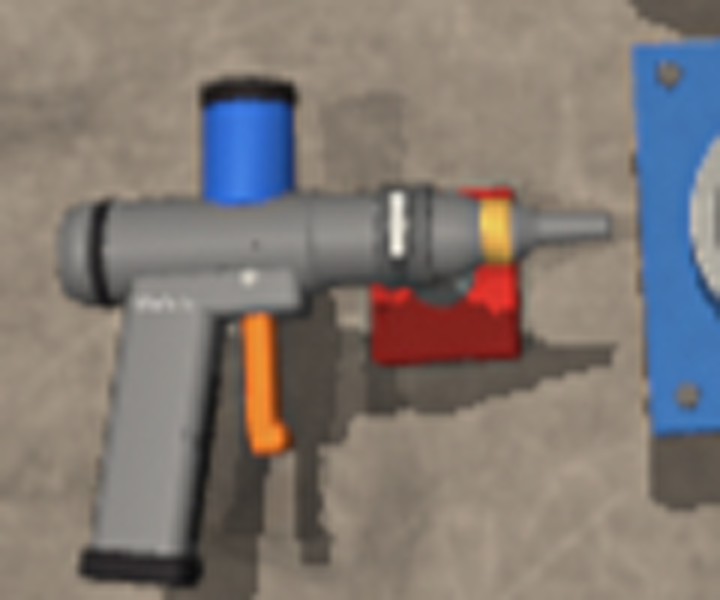

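View pics/c2.png

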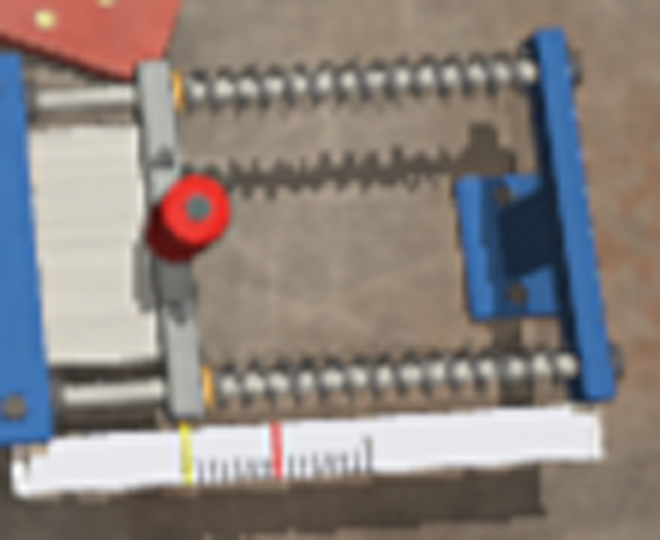

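```bash
python3 - <<'E'
from h import *
def c1(X,Y,z): return ray('top',130+(X+.5)/6-.5,175+(Y+.5)/6-.5,z)[:2]
pt,pb=c1(168,320,.133),c1(146,540,.133)
print('handle mid',pt,pb)
for Y in(330,400,430,500):
    import numpy as np
    pass
print('handle edges: y=430 L/R',c1(108,430,.133),c1(203,430,.133),' y=350',c1(119,350,.133),c1(213,350,.133))
print('barrel',c1(90,250,.138),c1(600,224,.12))
print('trigger front',c1(287,437,.128),c1(278,410,.128),c1(270,330,.128),'back',c1(245,320,.128),c1(252,450,.128))
# depth based handle/trigger edges
a=np.load('pics/top0.npz');P=pts('top',a['d'])
for v in(232,236,240,244,246,248,250,254): print(v,[ (u,*(P[v,u]*1000).round().astype(int)) for u in range(145,181) if P[v,u,2]>.09][::1][:1],[ (u,*(P[v,u]*1000).round().astype(int)) for u in range(145,181) if P[v,u,2]>.09 ][-12:])
# scene view trigger / handle
b=np.load('pics/scene0.npz');im=b['im']
cv2.imwrite('pics/c3.png',cv2.resize(im[140:240,145:275],None,fx=6,fy=6,interpolation=cv2.INTER_CUBIC)[:,:,::-1])
E
```

```text
handle mid [0.4917085  0.19578483] [0.41464859 0.19495302]
handle edges: y=430 L/R [0.45182506 0.21259819] [0.45367378 0.17918418]  y=350 [0.48010686 0.21197093] [0.48195348 0.17865695]
barrel [0.51453231 0.22497168] [0.53689076 0.04551387]
trigger front [0.45317184 0.15040713] [0.46247695 0.15454184] [0.49069704 0.16024611] back [0.49377855 0.16955015] [0.44793978 0.16232218]
232 [(150, np.int64(482), np.int64(211), np.int64(133))] [(161, np.int64(484), np.int64(188), np.int64(132)), (162, np.int64(484), np.int64(186), np.int64(131)), (163, np.int64(484), np.int64(184), np.int64(129)), (164, np.int64(484), np.int64(182), np.int64(130)), (165, np.int64(484), np.int64(180), np.int64(128)), (166, np.int64(486), np.int64(181), np.int64(117)), (170, np.int64(485), np.int64(170), np.int64(125)), (171, np.int64(485), np.int64(168), np.int64(127)), (172, np.int64(485), np.int64(166), np.int64(126)), (173, np.int64(485), np.int64(163), np.int64(128)), (174, np.int64(486), np.int64(161), np.int64(127)), (175, np.int64(486), np.int64(160), np.int64(121))]
236 [(149, np.int64(474), np.int64(212
[... 4035 characters left out ...]
), np.int64(939))]
254 [(146, np.int64(436), np.int64(216), np.int64(128))] [(152, np.int64(436), np.int64(201), np.int64(135)), (153, np.int64(436), np.int64(200), np.int64(131)), (154, np.int64(436), np.int64(197), np.int64(132)), (155, np.int64(437), np.int64(196), np.int64(131)), (156, np.int64(437), np.int64(193), np.int64(132)), (157, np.int64(437), np.int64(191), np.int64(134)), (158, np.int64(437), np.int64(190), np.int64(130)), (159, np.int64(437), np.int64(187), np.int64(132)), (160, np.int64(437), np.int64(185), np.int64(131)), (161, np.int64(437), np.int64(183), np.int64(130)), (162, np.int64(438), np.int64(182), np.int64(126)), (163, np.int64(438), np.int64(181), np.int64(120))]
```

View pics/c3.png

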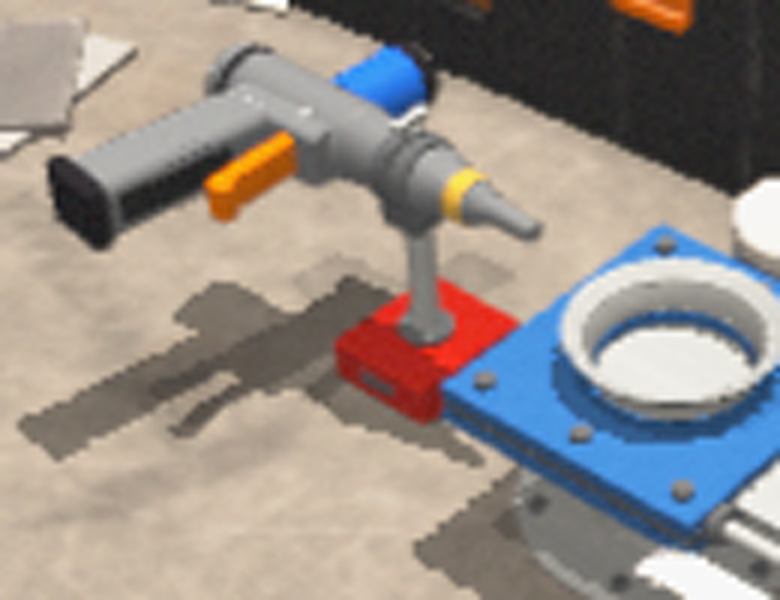

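The handle spans y≈0.1785–0.2125 and lies along world x. The trigger pad is near (0.458, 0.154). The gun and inlet are both yawed about 7°.

servo_tool:
  steps:
    - {"tx": 1.8, "ty": -2.6, "yaw": 2.15, "claw": 8.5}
    - {"tx": 1.8, "ty": -2.6, "yaw": 2.15}
    - {"tx": 1.8, "ty": -2.6, "yaw": 2.15}
    - {"tx": 1.8, "ty": -2.6, "yaw": 2.15}
    - {"tx": 1.8, "ty": -2.6, "yaw": 2.15}
    - {"tx": 1.8, "ty": -2.6, "yaw": 2.15}
    - {"tx": 1.8, "ty": -2.6, "yaw": 2.15}
    - {"tx": 1.8, "ty": -2.6, "yaw": 2.15}
    - {"tx": 1.8, "ty": -2.6, "yaw": 2.15}
    - {"tx": 1.8, "ty": -2.6, "yaw": 2.15}
    - {"tx": 1.8, "ty": -2.6, "yaw": 2.15}
    - {"tx": 1.8, "ty": -2.6, "yaw": 2.15}
    - {}
    - {}
  newtons: 20

```text
invalid input at $.steps[0]: expected keys tx, ty, tz, yaw, claw
```

servo_tool:
  steps:
    - {"tx": 1.8, "ty": -2.6, "tz": 0, "yaw": 2.15, "claw": 8.5}
    - {"tx": 1.8, "ty": -2.6, "tz": 0, "yaw": 2.15, "claw": 8.5}
    - {"tx": 1.8, "ty": -2.6, "tz": 0, "yaw": 2.15, "claw": 8.5}
    - {"tx": 1.8, "ty": -2.6, "tz": 0, "yaw": 2.15, "claw": 8.5}
    - {"tx": 1.8, "ty": -2.6, "tz": 0, "yaw": 2.15, "claw": 8.5}
    - {"tx": 1.8, "ty": -2.6, "tz": 0, "yaw": 2.15, "claw": 8.5}
    - {"tx": 1.8, "ty": -2.6, "tz": 0, "yaw": 2.15, "claw": 8.5}
    - {"tx": 1.8, "ty": -2.6, "tz": 0, "yaw": 2.15, "claw": 8.5}
    - {"tx": 1.8, "ty": -2.6, "tz": 0, "yaw": 2.15, "claw": 8.5}
    - {"tx": 1.8, "ty": -2.6, "tz": 0, "yaw": 2.15, "claw": 8.5}
    - {"tx": 1.8, "ty": -2.6, "tz": 0, "yaw": 2.15, "claw": 8.5}
    - {"tx": 1.8, "ty": -2.6, "tz": 0, "yaw": 2.15, "claw": 8.5}
    - {"tx": 0, "ty": 0, "tz": 0, "yaw": 0, "claw": 8.5}
    - {"tx": 0, "ty": 0, "tz": 0, "yaw": 0, "claw": 8.5}
  newtons: 20

```text
time_s: 1.5
position: [0.4555, 0.1829, 0.25]
tool_rot: [[-1.0, 0.002, -0.001], [0.002, 1.0, 0.0], [0.001, 0.0, -1.0]]
ft_force: [0.7, 0.1, -0.1]
grip_width: 0.0851
gripper_force: 0.0
```

Now lower 13.7 cm, watching the force.

servo_tool:
  steps:
    - {"tx": 0.1, "ty": 0, "tz": -2, "yaw": 0, "claw": 8.5}
    - {"tx": 0, "ty": 0, "tz": -2, "yaw": 0, "claw": 8.5}
    - {"tx": 0, "ty": 0, "tz": -2, "yaw": 0, "claw": 8.5}
    - {"tx": 0, "ty": 0, "tz": -2, "yaw": 0, "claw": 8.5}
    - {"tx": 0, "ty": 0, "tz": -2, "yaw": 0, "claw": 8.5}
    - {"tx": 0, "ty": 0, "tz": -1.5, "yaw": 0, "claw": 8.5}
    - {"tx": 0, "ty": 0, "tz": -1.2, "yaw": 0, "claw": 8.5}
    - {"tx": 0, "ty": 0, "tz": -1, "yaw": 0, "claw": 8.5}
    - {"tx": 0, "ty": 0, "tz": 0, "yaw": 0, "claw": 8.5}

```text
time_s: 2.4
position: [0.4556, 0.1836, 0.1124]
tool_rot: [[-1.0, -0.0, -0.002], [-0.0, 1.0, -0.0], [0.002, -0.0, -1.0]]
ft_force: [0.4, -0.6, 0.3]
grip_width: 0.0848
gripper_force: 0.0
```

```bash
python3 - <<'E'
from h import *
im,d=env.get_image('scene');a=im[140:240,145:275]
im2,_=env.get_image('top');b=im2[175:275,130:260]
cv2.imwrite('pics/d1.png',cv2.resize(np.vstack([a,b]),None,fx=3,fy=3,interpolation=cv2.INTER_CUBIC)[:,:,::-1])
E
```

```text
(no output)
```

View pics/d1.png

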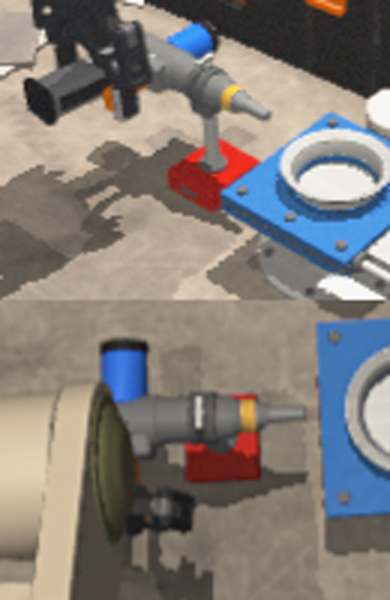

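The picture shows one finger in front of the trigger and the handle between the jaws. Next I close, centring on y≈0.1885.

servo_tool:
  steps:
    - {"tx": 0, "ty": 0, "tz": 0, "yaw": 0, "claw": 7.5}
    - {"tx": 0, "ty": 0.2, "tz": 0, "yaw": 0, "claw": 7.0}
    - {"tx": 0, "ty": 0.2, "tz": 0, "yaw": 0, "claw": 6.4}
    - {"tx": 0, "ty": 0.1, "tz": 0, "yaw": 0, "claw": 6.0}
    - {"tx": 0, "ty": 0, "tz": 0, "yaw": 0, "claw": 5.6}
    - {"tx": 0, "ty": 0, "tz": 0, "yaw": 0, "claw": 5.2}
    - {"tx": 0, "ty": 0, "tz": 0, "yaw": 0, "claw": 5.2}
    - {"tx": 0, "ty": 0, "tz": 0, "yaw": 0, "claw": 5.2}
  newtons: 20

```text
time_s: 3.3
position: [0.4567, 0.1882, 0.1136]
tool_rot: [[-1.0, 0.001, 0.0], [0.001, 1.0, 0.001], [-0.0, 0.001, -1.0]]
ft_force: [-2.2, 0.1, 5.5]
grip_width: 0.0518
gripper_force: 3.5
```

servo_tool:
  steps:
    - {"tx": 0, "ty": 0, "tz": 0, "yaw": 0, "claw": 4.9}
    - {"tx": 0, "ty": 0, "tz": 0, "yaw": 0, "claw": 4.6}
    - {"tx": 0, "ty": 0, "tz": 0, "yaw": 0, "claw": 4.2}
    - {"tx": 0, "ty": 0, "tz": 0, "yaw": 0, "claw": 4.2}
    - {"tx": 0, "ty": 0, "tz": 0, "yaw": 0, "claw": 4.2}
    - {"tx": 0, "ty": 0, "tz": 0, "yaw": 0, "claw": 4.2}
    - {"tx": 0, "ty": 0, "tz": 0, "yaw": 0, "claw": 4.2}
    - {"tx": 0, "ty": 0, "tz": 0, "yaw": 0, "claw": 4.2}

```text
time_s: 4.1
position: [0.4566, 0.1903, 0.1143]
tool_rot: [[-1.0, 0.001, 0.002], [0.001, 1.0, 0.005], [-0.002, 0.005, -1.0]]
ft_force: [-4.1, 13.3, 12.6]
grip_width: 0.0476
gripper_force: 20.2
```

Stopped at 47.6 mm under 20 N, so the trigger is right in. I'll hold, release and back out upward.

servo_tool:
  steps:
    - {"tx": 0, "ty": 0, "tz": 0, "yaw": 0, "claw": 4.2}
    - {"tx": 0, "ty": 0, "tz": 0, "yaw": 0, "claw": 4.2}
    - {"tx": 0, "ty": 0, "tz": 0, "yaw": 0, "claw": 4.2}
    - {"tx": 0, "ty": 0, "tz": 0, "yaw": 0, "claw": 5.5}
    - {"tx": 0, "ty": 0, "tz": 0, "yaw": 0, "claw": 7}
    - {"tx": 0, "ty": -0.25, "tz": 0, "yaw": 0, "claw": 8}
    - {"tx": 0, "ty": -0.25, "tz": 0, "yaw": 0, "claw": 8.5}
    - {"tx": 0, "ty": 0, "tz": 0, "yaw": 0, "claw": 8.5}
    - {"tx": 0, "ty": 0, "tz": 0, "yaw": 0, "claw": 8.5}
    - {"tx": 0, "ty": 0, "tz": 0, "yaw": 0, "claw": 8.5}

```text
time_s: 5.1
position: [0.4566, 0.183, 0.1133]
tool_rot: [[-1.0, 0.001, 0.0], [0.001, 1.0, 0.0], [-0.0, 0.0, -1.0]]
ft_force: [0.7, -0.5, 0.3]
grip_width: 0.0852
gripper_force: 0.0
```

servo_tool:
  steps:
    - {"tx": 0, "ty": 0, "tz": 1.5, "yaw": 0, "claw": 8.5}
    - {"tx": 0, "ty": 0, "tz": 2.5, "yaw": 0, "claw": 8.5}
    - {"tx": 0, "ty": 0, "tz": 2.5, "yaw": 0, "claw": 8.5}
    - {"tx": 0, "ty": 0, "tz": 2.5, "yaw": 0, "claw": 8.5}
    - {"tx": 0, "ty": 0, "tz": 2, "yaw": 0, "claw": 8.5}
    - {"tx": 0.9, "ty": -2.8, "tz": 0, "yaw": 0.6, "claw": 8.5}
    - {"tx": 0.9, "ty": -2.8, "tz": 0, "yaw": 0.6, "claw": 8.5}
    - {"tx": 0.9, "ty": -2.8, "tz": 0, "yaw": 0.6, "claw": 8.5}
    - {"tx": 0.9, "ty": -2.8, "tz": 0, "yaw": 0.6, "claw": 8.5}
    - {"tx": 0.9, "ty": -2.8, "tz": 0, "yaw": 0.6, "claw": 8.5}
    - {"tx": 0.9, "ty": -2.8, "tz": 0, "yaw": 0.6, "claw": 8.5}
    - {"tx": 0.9, "ty": -2.8, "tz": 0, "yaw": 0.6, "claw": 8.5}
    - {"tx": 0.9, "ty": -2.8, "tz": 0, "yaw": 0.6, "claw": 8.5}
    - {"tx": 0.9, "ty": -2.8, "tz": 0, "yaw": 0.6, "claw": 8.5}
    - {"tx": 0.9, "ty": -2.8, "tz": 0, "yaw": 0.6, "claw": 8.5}
    - {"tx": 0.9, "ty": -2.8, "tz": 0, "yaw": 0.6, "claw": 8.5}
    - {"tx": 0.5, "ty": -2.9, "tz": 0, "yaw": 0.4, "claw": 8.5}
    - {"tx": 0, "ty": 0, "tz": 0, "yaw": 0, "claw": 8.5}
    - {"tx": 0, "ty": 0, "tz": 0, "yaw": 0, "claw": 8.5}

```text
time_s: 7.0
position: [0.5604, -0.154, 0.223]
tool_rot: [[-0.993, -0.12, -0.001], [-0.12, 0.993, 0.001], [0.001, 0.001, -1.0]]
ft_force: [0.5, -0.2, -1.1]
grip_width: 0.0851
gripper_force: 0.0
```

```bash
python3 - <<'E'
from h import *
im,d=env.get_image('scene');im2,_=env.get_image('top')
np.savez('pics/m.npz',im=im,im2=im2)
hsv=cv2.cvtColor(im2,cv2.COLOR_RGB2HSV).astype(int)
v,u=np.mgrid[:384,:512]
m=(hsv[...,0]>5)&(hsv[...,0]<18)&(hsv[...,1]>180)&(hsv[...,2]>120)&(u>160)&(u<200)&(v>215)&(v<260)
print(m.sum(),u[m].min() if m.any() else 0,u[m].max() if m.any() else 0,v[m].min() if m.any() else 0,v[m].max() if m.any() else 0, u[m].mean())
a=np.load('pics/top0.npz')['im'];h0=cv2.cvtColor(a,cv2.COLOR_RGB2HSV).astype(int)
m0=(h0[...,0]>5)&(h0[...,0]<18)&(h0[...,1]>180)&(h0[...,2]>120)&(u>160)&(u<200)&(v>215)&(v<260);print(m0.sum(),u[m0].mean())
cv2.imwrite('pics/e1.png',np.hstack([cv2.resize(im[140:290,150:380],None,fx=3,fy=3)])[:,:,::-1])
E
```

```text
117 171 177 228 250 173.30769230769232
117 173.30769230769232
```

View pics/e1.png

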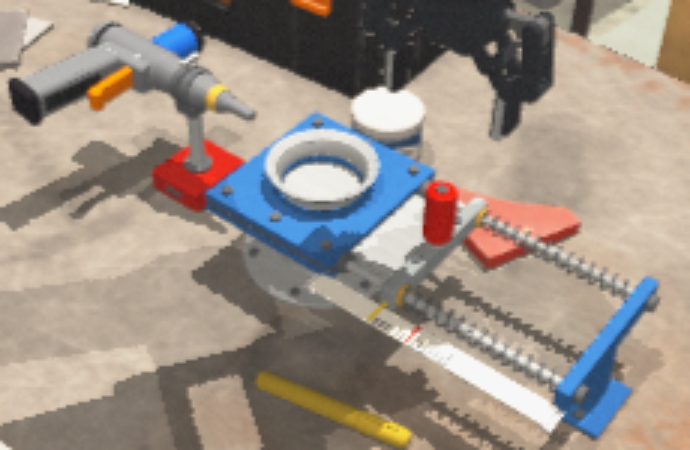

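The trigger is fully back and the gate is still shut. The open jaws are above the post.

servo_tool:
  steps:
    - {"tx": 0, "ty": 0, "tz": -2, "yaw": 0, "claw": 8.5}
    - {"tx": 0, "ty": 0, "tz": -2, "yaw": 0, "claw": 8.5}
    - {"tx": 0, "ty": 0, "tz": -2, "yaw": 0, "claw": 8.5}
    - {"tx": 0, "ty": 0, "tz": -2, "yaw": 0, "claw": 8.5}
    - {"tx": 0, "ty": 0, "tz": -1.2, "yaw": 0, "claw": 8.5}
    - {"tx": 0, "ty": 0, "tz": -0.8, "yaw": 0, "claw": 7}
    - {"tx": 0, "ty": 0, "tz": 0, "yaw": 0, "claw": 5}
    - {"tx": 0, "ty": 0, "tz": 0, "yaw": 0, "claw": 4}
    - {"tx": 0, "ty": 0, "tz": 0, "yaw": 0, "claw": 3}
    - {"tx": 0, "ty": 0, "tz": 0, "yaw": 0, "claw": 2.2}
    - {"tx": 0, "ty": 0, "tz": 0, "yaw": 0, "claw": 2.2}
    - {"tx": 0, "ty": 0, "tz": 0, "yaw": 0, "claw": 2.2}
    - {"tx": 0, "ty": 0, "tz": 0, "yaw": 0, "claw": 2.2}
    - {"tx": 0, "ty": 0, "tz": 0, "yaw": 0, "claw": 2.2}
  newtons: 40

```text
time_s: 8.5
position: [0.5612, -0.1556, 0.1246]
tool_rot: [[-0.993, -0.121, 0.003], [-0.121, 0.993, -0.003], [-0.002, -0.004, -1.0]]
ft_force: [-0.1, -6.3, 2.1]
grip_width: 0.0248
gripper_force: 40.1
```

servo_tool:
  steps:
    - {"tx": 0.04, "ty": -0.3, "tz": 0, "yaw": 0, "claw": 2.2}
    - {"tx": 0.04, "ty": -0.3, "tz": 0, "yaw": 0, "claw": 2.2}
    - {"tx": 0.04, "ty": -0.3, "tz": 0, "yaw": 0, "claw": 2.2}
    - {"tx": 0.04, "ty": -0.3, "tz": 0, "yaw": 0, "claw": 2.2}
    - {"tx": 0.04, "ty": -0.3, "tz": 0, "yaw": 0, "claw": 2.2}
    - {"tx": 0.04, "ty": -0.3, "tz": 0, "yaw": 0, "claw": 2.2}
    - {"tx": 0.04, "ty": -0.3, "tz": 0, "yaw": 0, "claw": 2.2}
    - {"tx": 0.04, "ty": -0.3, "tz": 0, "yaw": 0, "claw": 2.2}
    - {"tx": 0.04, "ty": -0.3, "tz": 0, "yaw": 0, "claw": 2.2}
    - {"tx": 0.04, "ty": -0.3, "tz": 0, "yaw": 0, "claw": 2.2}
    - {"tx": 0.04, "ty": -0.3, "tz": 0, "yaw": 0, "claw": 2.2}
    - {"tx": 0.04, "ty": -0.3, "tz": 0, "yaw": 0, "claw": 2.2}
    - {"tx": 0, "ty": 0, "tz": 0, "yaw": 0, "claw": 2.2}
    - {"tx": 0, "ty": 0, "tz": 0, "yaw": 0, "claw": 2.2}
    - {"tx": 0, "ty": 0, "tz": 0, "yaw": 0, "claw": 2.2}

```text
time_s: 10.0
position: [0.5651, -0.1885, 0.1245]
tool_rot: [[-0.993, -0.122, -0.0], [-0.122, 0.993, 0.002], [-0.0, 0.002, -1.0]]
ft_force: [-4.0, 8.0, 7.9]
grip_width: 0.0251
gripper_force: 40.8
```

```bash
python3 - <<'E'
from h import *
im,d=env.get_image('scene');im2,_=env.get_image('top')
hs=cv2.cvtColor(im,cv2.COLOR_RGB2HSV).astype(int);v,u=np.mgrid[:384,:512]
bx=(u>260)&(u<345)&(v>225)&(v<285)
for n,m in(('yel',(hs[...,0]>20)&(hs[...,0]<35)&(hs[...,1]>150)),('red',((hs[...,0]<6)|(hs[...,0]>174))&(hs[...,1]>150))):
    m=m&bx;k=np.argwhere(m);print(n,len(k),k.mean(0) if len(k) else 0, ray('scene',*k.mean(0)[::-1],.069).round(4) if len(k) else 0)
A=cv2.resize(im[200:290,240:380],None,fx=4,fy=4,interpolation=cv2.INTER_CUBIC)
B=cv2.resize(im2[220:260,290:400],(560,204),interpolation=cv2.INTER_CUBIC)
cv2.imwrite('pics/f1.png',np.vstack([A,B])[:,:,::-1])
E
```

```text
yel 151 [278.25165563 272.1589404 ] [ 0.402 -0.23   0.069]
red 18 [226.44444444 311.22222222] [ 0.5844 -0.1893  0.069 ]
```

View pics/f1.png

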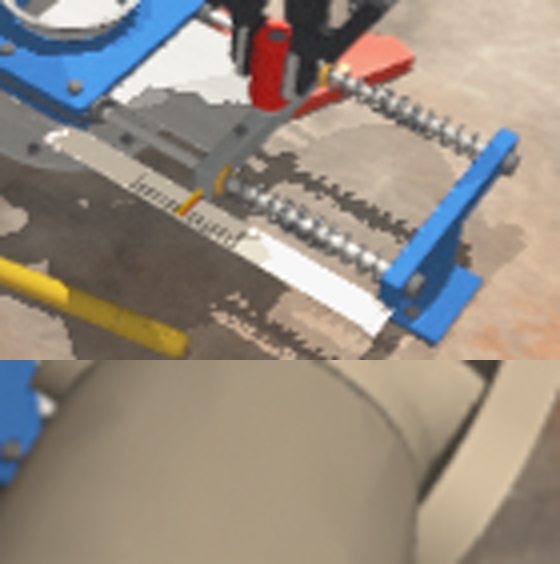

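The pointer at about (188,203) in the crop is almost on the red mark. By TCP travel the gate is about 33 mm open, so I add a small trim.

servo_tool:
  steps:
    - {"tx": 0.02, "ty": -0.08, "tz": 0, "yaw": 0, "claw": 2.2}
    - {"tx": 0, "ty": -0.08, "tz": 0, "yaw": 0, "claw": 2.2}
    - {"tx": 0, "ty": 0, "tz": 0, "yaw": 0, "claw": 2.2}
    - {"tx": 0, "ty": 0, "tz": 0, "yaw": 0, "claw": 2.2}
    - {"tx": 0, "ty": 0, "tz": 0, "yaw": 0, "claw": 2.2}
    - {"tx": 0, "ty": 0, "tz": 0, "yaw": 0, "claw": 2.2}

```text
time_s: 10.7
position: [0.5653, -0.1901, 0.1245]
tool_rot: [[-0.993, -0.122, -0.0], [-0.122, 0.993, 0.002], [0.0, 0.002, -1.0]]
ft_force: [-4.2, 8.8, 8.9]
grip_width: 0.0249
gripper_force: 40.8
```

```bash
python3 - <<'E'
from h import *
im,d=env.get_image('scene')
cv2.imwrite('pics/g1.png',cv2.resize(im[225:275,255:325],None,fx=10,fy=10,interpolation=cv2.INTER_CUBIC)[:,:,::-1])
print(env.observe()['position'])
E
```

```text
[ 0.56527196 -0.19008373  0.12449533]
```

View pics/g1.png

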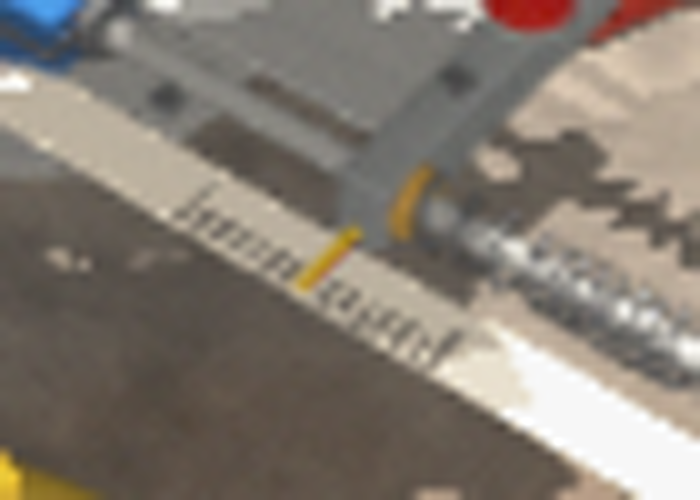

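The pointer at about (330,260) now covers the red mark, so I hand in.

```bash
python3 -c "
from rig import env
print(env.close_job())"
```

```text
the job is handed in; nothing more can be done
None
```

I squeezed the trigger fully in and released it with the gate still shut, then handed the job in at 10.7 s with the gripper holding the gate's pointer on the red half-way mark (about 35 mm open); no verdict came back.

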